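# Fill the packed juicing tray and sweep its rim

## Robot

A 6-joint arm with a two-finger parallel gripper is mounted at the origin on the work surface. World frame = base frame: x ahead of the robot, y to its left, z up, the work surface at z = 0. Lengths are in m, angles in rad, forces in N, time in s.
With the tool pointing down it reaches from about 0.35 to 0.925 m from the base axis. Payload 6.4 kg.
Tool frame: the origin (TCP) lies on the front face of the gripper's body, between the roots of the fingers; the fingertips stand 97 mm ahead of it and the grasp point (between the pads) lies 78 mm ahead of it; z points along the fingers, y is the line along which they close (so a half turn about z gives the same grasp; the last joint's range is limited). The gripper opens to 94 mm and grips with 3 to 60 N. Pads are 16 mm wide; open, the fingers measure 119 mm over their backs; the gripper's body (75 mm by 177 mm) begins 78 mm behind the grasp point.
Start: joints at [1.014, 0.245, 1.558, -0, 1.339, -0.174], TCP at [0.243, 0.603, 0.303] pointing down, gripper open.
Joint ranges: [-3.13, 3.13], [-1.02, 2.26], [0.13, 2.54], [-0.95, 4.09], [0.21, 2.88], [-2.74, 2.74]. Speed limits (rad/s): [2.57, 2.57, 3.14, 3.14, 3.14, 3.14].

## Interface

Orientations are given as a unit quaternion [x, y, z, w].
In Python, from cell import get_obs, snapshot, camera_info, sign_off gives the robot as it stands.
- The arm moves only by the tool jog_arm, never from a script. Its arguments are lists of equal length, an entry for each row: "jaw": the opening, from 0 (shut) to 1 (fully open); "delta_pos": the shift along the world's x, y, z normalised to -1 to 1, where 1 is 0.6 m, a list of three; "roll": the turn about the world's z normalised to -1 to 1, where 1 is 4 degrees. In form: {"jaw": [jaw, ...], "delta_pos": [[dx, dy, dz], ...], "roll": [roll, ...]}. A call has 1 to 20 rows; each row shifts and turns the commanded pose from where the row before left it; what a row does not reach is not made up. A row lasts 1/8 s, in which the tool goes at most 62.5 mm and 10.7 degrees, less where a joint would pass 70% of its speed; a pose out of reach is approached as far as the arm can. A call with a number of a shift or a turn outside -1 to 1 is refused whole. A call with a gripper value outside its range is refused whole. The fingers move at their own pace and stop on an object; "squeeze" is the grip in N (left out, the last holds). Time passes only in rows, so rows that do not move let the fingers close. It gives the time, the measured TCP pose, the force, the opening and the grip force at its end, in the units of the state.
- get_obs(): the state, without advancing time (a new reading comes with each control period).
- snapshot(name): name is "side" or "top" or "wrist"; returns the picture (400x640x3 uint8, blue, green, red); there is no depth.
- camera_info(name): a dict with "mtx" (3x3 intrinsics, pixels), "rvec" (rotation vector, rad) and "tvec" (3), from world to camera coordinates, as OpenCV has them. Camera axes: x right, y down, z forward; pixel columns grow to the right and rows downward; lengths in m; the calibration is good to about 2 mm. A picture is of the moment at which its call begins: read the wrist's pose just before it. camera_info takes no time and is no camera call; for the wrist camera it gives the pose at the moment of the call.
- sign_off(): hands the job in; it is judged then, once.
The state is a dict: "time_s": time; "joints": joint angles; "joint_vel": joint speeds; "joint_torque": joint torques, N m; "tcp_pos": TCP position; "tcp_rot": TCP orientation; "ft_force": force on the tool from outside, world axes, zero at the start; "ft_torque": the same for the moment, N m; "gripper_width": finger opening in m; "grip_force": force on a finger pad.
Only numpy, scipy, OpenCV 4.12 (cv2) and the standard library are available. Lean on these libraries where they do the work, as an engineer would, in place of code of your own. Each camera call takes 0.05 s, during which the arm holds its last target. There are 200 camera calls.

## Task

Gently set the lidded terracotta dish that is both small and low flat into the one empty place of the dark wooden tray, where the cork mat lies, so that nothing stands above the tray's long rims, and let go of it. Then sweep the steel bar along the rims, from the end where it waits all the way to the other end, to prove that nothing sticks up, and leave it there.

Things in the scene. Friction and masses are not known exactly. Their poses are not given: they have to be found in the camera images.
- dish_center (a point): Small low terracotta dish, 84 mm across, 24 mm high plus an upright lid knob (22 mm across, 24 mm tall) to grasp it by. Point: its centre, 24 mm above its underside, at the foot of the knob; z up. It stands on the board (height 0), robot's side of the tray, in a row with two wrong ones in any order: one as wide but 86 mm tall in all, one as low but 116 mm wide. About 0.2 kg.
- pad: Cork mat, 100 x 96 x 3 mm, fixed in the tray's empty place (any of three, 110 mm apart; the others hold a glass juicer and a steel tin). Origin: centre of its underside, 8 mm above the board; y along the tray, x across. Place: 112 mm clear in x between the long sides (rims 66 mm above the board), 104 mm in y between dividers only 26 mm high, so fingers closing along y have room.
- bar_grip (a point): Centre of the upright wooden knob (20 mm across, 24 mm tall) on the middle of the steel sweep bar; the bar's top face is 12 mm below this point. The bar (128 mm long, 24 wide, 10 thick) lies across the tray's two long rims, its underside 67 mm above the board, and slides along this point's +y (same as the mat's +y). Grip the knob from above or push it.
- bar (a joint): How far the bar has slid along the tray, in m: 0 at the end where it waits (to the robot's right), 0.33 at the stop at the other end (robot's left). About 1.5 N of friction; it stays where it is left.
There are look-alikes about, which are no part of the job. What is shaped like the part that bears dish_center but pink, red or turquoise is not meant.

How it is judged:
By the outcome, as a careful person would: the job done as asked, in the order asked, and still so for the second after the job is handed in, with the robot touching nothing.
It also fails if it takes over 53 s, if anything falls off the work surface, if the arm or the gripper's body presses on something with over 40 N, if the wrist force passes 120 N, or if a joint passes its speed limit or range.

## Working session

There is one attempt and no reset: what is moved stays moved. The work goes in short steps, Python scripts to look and compute and a tool call to move; the robot and the scene stay as the last step left them, time stands still between calls to the robot, and variables do not carry over. Pictures are saved under pics/ and viewed, at most 10 in all, crops included, and the job is handed in when it is done.

Besides the shell and the picture viewer there is one more tool, called after ">>>" as name([rows], argument=value, ...), one row to a line, values as JSON. jog_arm: Moves the arm, as the interface text tells. Its arguments: {"type":"object","properties":{"jaw":{"type":"array","items":{"type":"number"}},"delta_pos":{"type":"array","items":{"type":"array","items":{"type":"number"}}},"roll":{"type":"array","items":{"type":"number"}},"squeeze":{"type":"number"}},"required":["jaw","delta_pos","roll"]}

```bash
mkdir -p pics; cat > h.py <<'E'
import numpy as np, cv2
from cell import get_obs, snapshot, camera_info, sign_off
def ray(ci,uv,z):
    K=np.array(ci["mtx"],float);R=cv2.Rodrigues(np.array(ci["rvec"],float))[0];t=np.array(ci["tvec"],float).ravel()
    d=R.T@np.linalg.inv(K)@np.array([uv[0],uv[1],1.]);c=-R.T@t
    return c+d*(z-c[2])/d[2]
def proj(ci,p):
    return cv2.projectPoints(np.array([p],float),np.array(ci["rvec"],float),np.array(ci["tvec"],float),np.array(ci["mtx"],float),None)[0].ravel()
E
python3 - <<'E'
from h import *
for n in ("top","side"):
    cv2.imwrite(f"pics/{n}0.png",cv2.resize(snapshot(n),(800,500),interpolation=cv2.INTER_CUBIC))
    ci=camera_info(n);R=cv2.Rodrigues(np.array(ci["rvec"]))[0];print(n,-R.T@np.array(ci["tvec"]).ravel(),ci["mtx"])
o=get_obs();print(o["time_s"],o["tcp_rot"],o["tcp_pos"])
E
```

```text
top [ 0.37290179 -0.06494272  0.91148083] [[430.67082514   0.         321.06492584]
 [  0.         430.67082514 201.56123551]
 [  0.           0.           1.        ]]
side [0.07116603 0.41535472 0.50085853] [[374.40465634   0.         322.53816947]
 [  0.         374.40465634 205.57302078]
 [  0.           0.           1.        ]]
0.1 [ 1.90231555e-01  9.81738880e-01 -7.98630592e-04 -2.99961458e-04] [0.24260577 0.60263258 0.30169169]
```

View pics/top0.png

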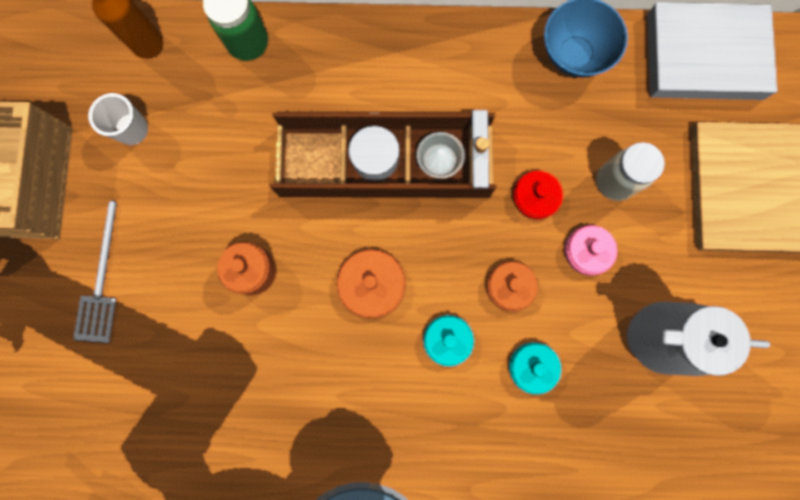

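View pics/side0.png

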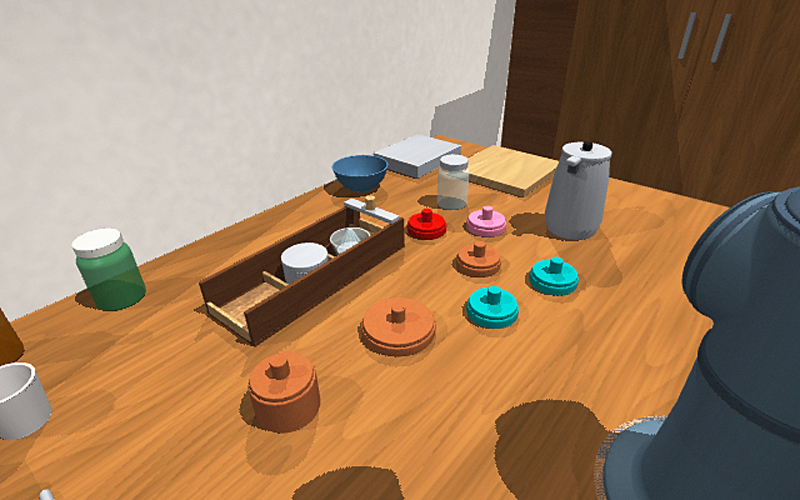

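Candidates (800x500 top view): terracotta pots are tall (244,268), wide (370,283) and small-low (513,286). The look-alikes are turquoise (449,340) and (535,368), pink (592,250) and red (538,194). By size and the side view I choose (513,286). The mat is at (313,155) and the bar knob at (482,145).

```bash
python3 - <<'E'
from h import *
im=snapshot("top"); cv2.imwrite("pics/ctop.png",cv2.resize(im[80:260,210:450],(800,600),interpolation=cv2.INTER_CUBIC))
ci=camera_info("top")
s=lambda u,v:(u*.8,v*.8)
for n,p,z in [("dish knob",(513,281),.048),("dishbody",(513,287),.02),("tallpot",(244,268),.06),("wide",(370,283),.024),("turq",(449,340),.02),("turq2",(535,368),.02),("mat",(313,156),.011),("knob",(482,144),.101),("rimTL",(277,114),.066),("rimTR",(494,116),.066),("rimBL",(274,190),.066),("rimBR",(494,192),.066)]:
    print(n,ray(ci,s(*p),z).round(3))
E
```

```text
dish knob [ 0.445 -0.233  0.048]
dishbody [ 0.437 -0.238  0.02 ]
tallpot [0.453 0.197 0.06 ]
wide [ 0.437 -0.002  0.024]
turq [ 0.348 -0.134  0.02 ]
turq2 [ 0.307 -0.274  0.02 ]
mat [0.655 0.106 0.011]
knob [ 0.653 -0.174  0.101]
rimTL [0.708 0.158 0.066]
rimTR [ 0.713 -0.198  0.066]
rimBL [0.58  0.155 0.066]
rimBR [ 0.585 -0.199  0.066]
```

View pics/ctop.png

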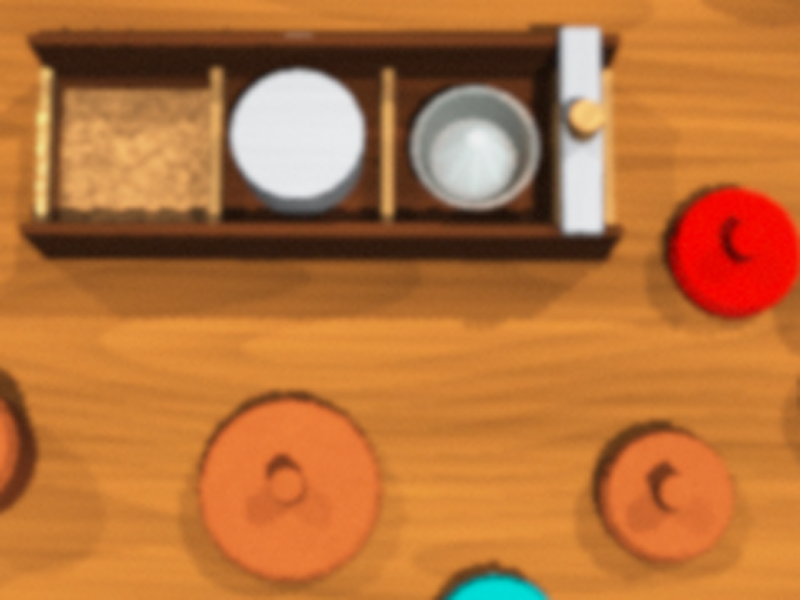

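The crop shows the small dish's centre at about (666,495) with its knob top at (673,490). The mat spans columns 60–213 between dividers at 46 and 215. The bar spans columns 558–602 and rows 27–233, with its knob top at (586,118).

```bash
python3 - <<'E'
from h import *
ci=camera_info("top")
c=lambda u,v:(210+u*.3,80+v*.3)
P=lambda n,u,v,z:print(n,ray(ci,c(u,v),z).round(4))
for n,u,v,z in [("knobtop",673,490,.048),("dishL",600,495,.022),("dishR",733,495,.022),("dishT",666,430,.022),("dishB",666,561,.022),("matL",60,150,.011),("matR",213,150,.011),("divL",46,145,.026),("divR",215,145,.026),("barT",580,27,.077),("barB",580,233,.077),("barL",558,130,.077),("barR",602,130,.077),("barknob",586,117,.101),("div2T",215,68,.026),("div2B",215,220,.026),("rimOutT L",32,38,.066),("rimT R",617,40,.066)]: P(n,u,v,z)
E
```

```text
knobtop [ 0.4403 -0.2356  0.048 ]
dishL [ 0.438  -0.1957  0.022 ]
dishR [ 0.4402 -0.2778  0.022 ]
dishT [ 0.4796 -0.2364  0.022 ]
dishB [ 0.3985 -0.2365  0.022 ]
matL [0.6537 0.1542 0.011 ]
matR [0.6561 0.0547 0.011 ]
divL [0.6521 0.1597 0.026 ]
divR [0.6547 0.0516 0.026 ]
barT [ 0.7177 -0.1736  0.077 ]
barB [ 0.5896 -0.1747  0.077 ]
barL [ 0.6527 -0.161   0.077 ]
barR [ 0.6533 -0.1874  0.077 ]
barknob [ 0.6529 -0.1745  0.101 ]
div2T [0.7058 0.0537 0.026 ]
div2B [0.6056 0.0495 0.026 ]
rimOutT L [0.7074 0.1621 0.066 ]
rimT R [ 0.7144 -0.1978  0.066 ]
```

>>> jog_arm([
  [0.0535,-0.084,0],
  [0.0535,-0.084,0],
  [0.0535,-0.084,0],
  [0.0535,-0.084,0],
  [0.0535,-0.084,0],
  [0.0535,-0.084,0],
  [0.0535,-0.084,0],
  [0.0535,-0.084,0],
  [-0.0125,-0.091,-0.02],
  [-0.0125,-0.091,-0.02],
  [-0.0125,-0.091,-0.02],
  [-0.0125,-0.091,-0.02],
  [-0.0125,-0.091,-0.02],
  [-0.0125,-0.091,-0.02],
  [-0.0125,-0.091,-0.02],
  [-0.0125,-0.091,-0.02],
  [0,0,0],
], jaw=[0.7,0.7,0.7,0.7,0.7,0.7,0.7,0.7,0.7,0.7,0.7,0.7,0.7,0.7,0.7,0.7,0.7], roll=[1,1,1,1,1,0.75,0,0,0,0,0,0,0,0,0,0,0], squeeze=12)

```text
time_s: 2.28
tcp_pos: [0.4386, -0.2396, 0.2057]
tcp_rot: [-0.007, 1.0, 0.0, -0.001]
ft_force: [-1.2, 0.6, -0.5]
gripper_width: 0.0655
grip_force: 0.0
```

```bash
python3 - <<'E'
from h import *
o=get_obs();ci=camera_info("wrist");im=snapshot("wrist")
print(o["time_s"],o["tcp_pos"],o["tcp_rot"],o["joints"],o["ft_force"],o["gripper_width"])
print(proj(ci,[.44,-.236,.048]),proj(ci,[.44,-.236,.024]))
cv2.imwrite("pics/w1.png",im)
E
```

```text
2.275 [ 0.43855889 -0.23964532  0.20574922] [-6.79716803e-03  9.99976585e-01  4.49542244e-04 -6.52861880e-04] [-7.27284279e-01  5.64952841e-03  2.01037787e+00 -2.29398186e-04
  1.12713700e+00 -2.31157642e+00] [-1.17456913  0.61166656 -0.46903759] 0.06549746108732961
[324.15526352 210.46501738] [323.92757494 203.363807  ]
```

View pics/w1.png

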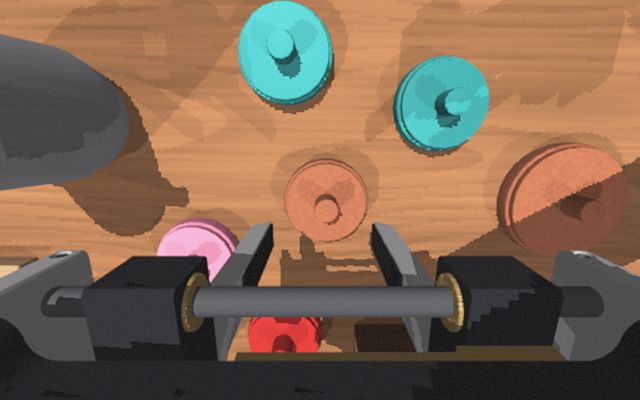

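Wrist view: the terracotta small dish is at (326,200) with its knob top at (326,209), against a predicted (324,210). The estimate holds, so I descend.

>>> jog_arm([
  [0.0025,0.004,-0.04],
  [0,0,-0.04],
  [0,0,-0.03],
  [0,0,-0.016],
  [0,0,-0.008],
  [0,0,0],
  [0,0,0],
  [0,0,0],
  [0,0,0],
  [0,0,0],
  [0,0,0],
  [0,0,0],
], jaw=[0.7,0.7,0.7,0.7,0.7,0.7,0.2,0,0,0,0,0], roll=[0,0,0,0,0,0,0,0,0,0,0,0], squeeze=15)

```text
time_s: 3.82
tcp_pos: [0.4411, -0.2348, 0.1263]
tcp_rot: [-0.009, 1.0, -0.0, 0.0]
ft_force: [-0.7, -1.1, -0.1]
gripper_width: 0.0214
grip_force: 15.0
```

>>> jog_arm([
  [0,0,0.01],
  [0,0,0.03],
  [0,0,0.04],
  [0,0,0.05],
  [0,0,0.04],
  [0,0,0.03],
  [0.01,0.017,0],
  [0.02,0.034,0],
  [0.035,0.057,0],
  [0.035,0.057,0],
  [0.035,0.057,0],
  [0.035,0.057,0],
  [0.035,0.057,0],
  [0.035,0.057,0],
  [0.035,0.057,0],
  [0.035,0.057,0],
  [0.02,0.035,0],
  [0.013,0.021,0],
  [0,0,0],
  [0,0,0],
], jaw=[0,0,0,0,0,0,0,0,0,0,0,0,0,0,0,0,0,0,0,0], roll=[0,0,0,0,0,0,0,0,0,0,0,0,0,0,0,0,0,0,0,0])

```text
time_s: 6.32
tcp_pos: [0.6464, 0.1026, 0.2458]
tcp_rot: [-0.009, 1.0, -0.0, -0.001]
ft_force: [0.4, 0.4, -2.8]
gripper_width: 0.0217
grip_force: 15.0
```

```bash
python3 - <<'E'
from h import *
o=get_obs();ci=camera_info("wrist");im=snapshot("wrist");im2=snapshot("side");t=snapshot("top")
print(o["time_s"],o["tcp_pos"],o["ft_force"],o["gripper_width"])
tc=cv2.resize(t[60:180,200:360],(400,300))
cv2.imwrite("pics/w2.png",np.hstack([cv2.resize(im,(400,300)),cv2.resize(im2[100:340,120:440],(400,300))]))
E
```

```text
6.325 [0.64644928 0.10262105 0.2457816 ] [ 0.42974251  0.41169759 -2.83367693] 0.02174846384676281
```

View pics/w2.png

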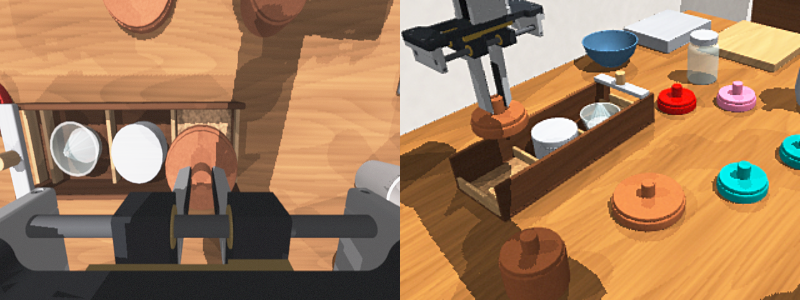

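The wrist half shows the dish held level over the mat, with the near rim along row ~103. The side half agrees. I'll check the rim and divider positions from this view.

```bash
python3 - <<'E'
from h import *
ci=camera_info("wrist");im=snapshot("wrist")
cv2.imwrite("pics/w3.png",cv2.resize(im[120:260,230:410],(770,600),interpolation=cv2.INTER_CUBIC))
for x,y,z in [(.592,.104,.066),(.592,.052,.026),(.592,.156,.026),(.584,.16,.066),(.648,.156,.026),(.648,.16,.026)]:
    p=proj(ci,[x,y,z]);print((x,y,z),p.round(1),((p-[230,120])*[770/180,600/140]).round())
for cx,cy in [(.646,.1026)]:
    for d in [(-.042,0),(0,.042),(0,-.042)]:
        p=proj(ci,[cx+d[0],cy+d[1],.145]);print("dish",((p-[230,120])*[770/180,600/140]).round())
E
```

```text
(0.592, 0.104, 0.066) [323.1 143.8] [398. 102.]
(0.592, 0.052, 0.026) [273.  140.7] [184.  89.]
(0.592, 0.156, 0.026) [372.7 142.5] [610.  96.]
(0.584, 0.16, 0.066) [385.4 135.9] [665.  68.]
(0.648, 0.156, 0.026) [369.6 194.7] [597. 320.]
(0.648, 0.16, 0.026) [373.2 194.7] [613. 320.]
dish [390. 213.]
dish [648. 479.]
dish [122. 470.]
```

View pics/w3.png

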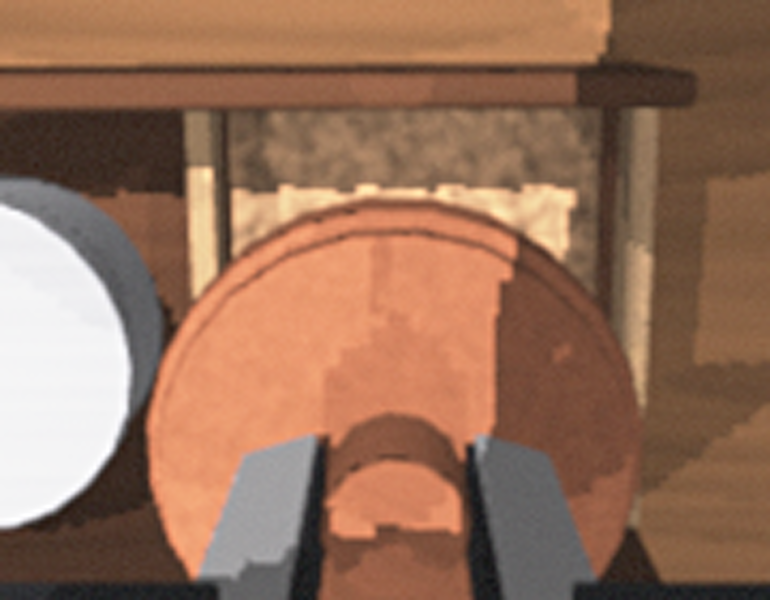

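>>> jog_arm([
  [0.005,0.007,0],
  [0,0,-0.02],
  [0,0,-0.03],
  [0,0,-0.03],
  [0,0,-0.03],
  [0,0,-0.02],
  [0,0,-0.02],
  [0,0,-0.012],
  [0,0,-0.004],
  [0,0,-0.004],
  [0,0,-0.004],
  [0,0,-0.003],
  [0,0,0],
], jaw=[0,0,0,0,0,0,0,0,0,0,0,0,0], roll=[0,0,0,0,0,0,0,0,0,0,0,0,0])

```text
time_s: 8.15
tcp_pos: [0.6498, 0.1074, 0.14]
tcp_rot: [-0.009, 1.0, -0.0, -0.0]
ft_force: [-0.1, -0.3, -2.4]
gripper_width: 0.0216
grip_force: 15.0
```

>>> jog_arm([
  [0,0,-0.002],
  [0,0,-0.0015],
  [0,0,-0.001],
  [0,0,0],
], jaw=[0,0,0,0], roll=[0,0,0,0])

```text
time_s: 8.65
tcp_pos: [0.6499, 0.1074, 0.1374]
tcp_rot: [-0.009, 1.0, -0.0, -0.0]
ft_force: [-0.2, -0.3, -2.1]
gripper_width: 0.0216
grip_force: 15.0
```

>>> jog_arm([
  [0,0,-0.001],
  [0,0,-0.001],
  [0,0,0],
], jaw=[0,0,0], roll=[0,0,0])

```text
time_s: 9.02
tcp_pos: [0.65, 0.1074, 0.1374]
tcp_rot: [-0.009, 1.0, -0.0, -0.0]
ft_force: [-3.9, -0.2, 6.3]
gripper_width: 0.0215
grip_force: 15.0
```

>>> jog_arm([
  [0,0,0],
  [0,0,0],
  [0,0,0],
  [0,0,0.01],
  [0,0,0.03],
  [0,0,0.04],
  [0,0,0.05],
  [0,0,0.05],
  [0,0,0.02],
  [0,-0.05,0],
], jaw=[0.3,0.4,0.4,0.5,0.5,0.5,0.5,0.5,0.5,0.5], roll=[0,0,0,0,0,0,0,0,0,0])

```text
time_s: 10.28
tcp_pos: [0.6503, 0.0784, 0.2582]
tcp_rot: [-0.011, 1.0, 0.0, 0.002]
ft_force: [-0.3, -0.1, -0.2]
gripper_width: 0.047
grip_force: 0.0
```

```bash
python3 - <<'E'
from h import *
im=snapshot("wrist");im2=snapshot("side");o=get_obs()
print(o["time_s"],o["tcp_pos"],o["gripper_width"])
cv2.imwrite("pics/w4.png",np.hstack([cv2.resize(im,(400,300)),cv2.resize(im2[160:280,150:310],(400,300))]))
E
```

```text
10.375 [0.64989563 0.07564054 0.25639885] 0.04717024945558106
```

View pics/w4.png

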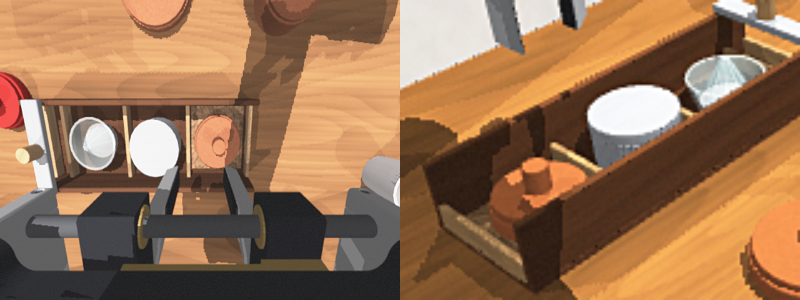

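The wrist half shows the dish released and flat on the mat at (217,142), and the side half shows it below the rims. Next is the bar knob.

>>> jog_arm([
  [0.005,-0.04,0],
  [0,-0.07,0],
  [0,-0.07,0],
  [0,-0.07,0],
  [0,-0.07,0],
  [0,-0.06,0],
  [0,-0.037,0],
  [0,0,0],
  [0,0,0],
], jaw=[0.7,0.7,0.7,0.7,0.7,0.7,0.7,0.7,0.7], roll=[0,0,0,0,0,0,0,0,0], squeeze=12)

```text
time_s: 11.5
tcp_pos: [0.6529, -0.1719, 0.2559]
tcp_rot: [-0.01, 1.0, 0.0, -0.0]
ft_force: [0.7, 0.3, -0.1]
gripper_width: 0.066
grip_force: 0.0
```

```bash
python3 - <<'E'
from h import *
o=get_obs();ci=camera_info("wrist");im=snapshot("wrist")
print(o["time_s"],o["tcp_pos"],proj(ci,[.653,-.1745,.101]),proj(ci,[.653,-.1745,.077]))
cv2.imwrite("pics/w5.png",im)
E
```

```text
11.5 [ 0.65289939 -0.17185408  0.25593159] [316.99154709 209.59670411] [317.3872704  202.46497099]
```

View pics/w5.png

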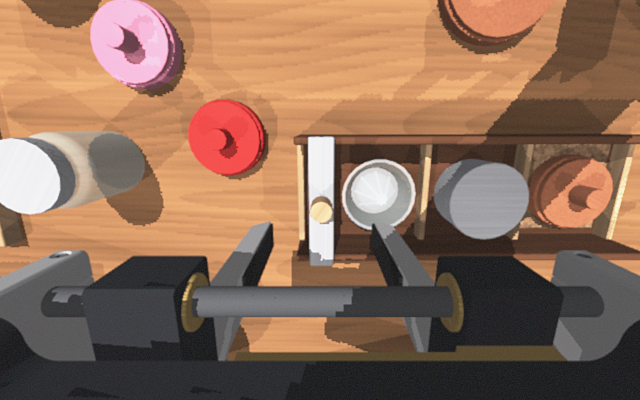

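The wrist view shows the bar knob top at (321,210), predicted (317,210), so it is 2–3 mm more to +y and the tool is already centred over it. I descend and grip.

>>> jog_arm([
  [0,0,-0.03],
  [0,0,-0.04],
  [0,0,-0.03],
  [0,0,-0.019],
  [0,0,-0.01],
  [0,0,0],
  [0,0,0],
  [0,0,0],
  [0,0,0],
  [0,0,0],
  [0,0,0],
], jaw=[0.7,0.7,0.7,0.7,0.7,0.7,0.2,0,0,0,0], roll=[0,0,0,0,0,0,0,0,0,0,0])

```text
time_s: 12.92
tcp_pos: [0.6529, -0.1728, 0.1788]
tcp_rot: [-0.009, 1.0, 0.0, 0.0]
ft_force: [0.5, -0.0, 0.6]
gripper_width: 0.0196
grip_force: 12.1
```

>>> jog_arm([
  [0,0.02,0],
  [-0.001,0.03,0],
  [-0.001,0.04,0],
  [-0.001,0.04,0],
  [-0.001,0.04,0],
  [-0.001,0.04,0],
  [-0.001,0.04,0],
  [-0.001,0.04,0],
  [-0.001,0.04,0],
  [-0.001,0.04,0],
  [-0.001,0.04,0],
  [-0.001,0.04,0],
  [0,0.04,0],
  [0,0.03,0],
  [0,0.01,0],
  [0,0,0],
], jaw=[0,0,0,0,0,0,0,0,0,0,0,0,0,0,0,0], roll=[0,0,0,0,0,0,0,0,0,0,0,0,0,0,0,0])

```text
time_s: 14.92
tcp_pos: [0.6459, 0.146, 0.1788]
tcp_rot: [-0.009, 1.0, 0.001, -0.001]
ft_force: [-0.6, 1.4, 1.4]
gripper_width: 0.0196
grip_force: 12.0
```

>>> jog_arm([
  [0,0.007,0],
  [0,0.006,0],
  [0,0.004,0],
  [0,0.002,0],
  [0,0,0],
], jaw=[0,0,0,0,0], roll=[0,0,0,0,0])

```text
time_s: 15.55
tcp_pos: [0.6461, 0.1504, 0.1786]
tcp_rot: [-0.009, 1.0, -0.006, -0.002]
ft_force: [-2.6, -22.0, 4.5]
gripper_width: 0.0198
grip_force: 12.0
```

>>> jog_arm([
  [0,-0.006,0],
  [0,0,0],
  [0,0,0.02],
  [0,0,0.04],
  [0,0,0.05],
  [0,0,0.05],
  [0,-0.05,0.02],
  [0,-0.05,0],
], jaw=[0.25,0.4,0.4,0.4,0.4,0.4,0.4,0.4], roll=[0,0,0,0,0,0,0,0])

```text
time_s: 16.55
tcp_pos: [0.6469, 0.0932, 0.2897]
tcp_rot: [-0.01, 1.0, 0.0, 0.002]
ft_force: [0.1, 0.4, -0.1]
gripper_width: 0.0377
grip_force: 0.0
```

```bash
python3 - <<'E'
from h import *
im=snapshot("wrist");im2=snapshot("side");o=get_obs();ci=camera_info("wrist")
print(o["time_s"],o["tcp_pos"],o["gripper_width"])
s=camera_info("side")
for y in (.146,.150,.156): print(y,proj(ci,[.646,y,.101]),((proj(s,[.646,y,.101])-[130,160])*2.5).round())
cv2.imwrite("pics/w6.png",np.hstack([cv2.resize(im[60:300,300:620],(400,300)),cv2.resize(im2[160:280,130:290],(400,300),interpolation=cv2.INTER_CUBIC)]))
E
```

```text
16.65 [0.64661166 0.09142674 0.28809067] 0.03742661284146049
0.146 [376.2607361  200.17747648] [132. 142.]
0.15 [380.35249103 200.24246993] [127. 144.]
0.156 [386.48911372 200.33994407] [120. 148.]
```

View pics/w6.png

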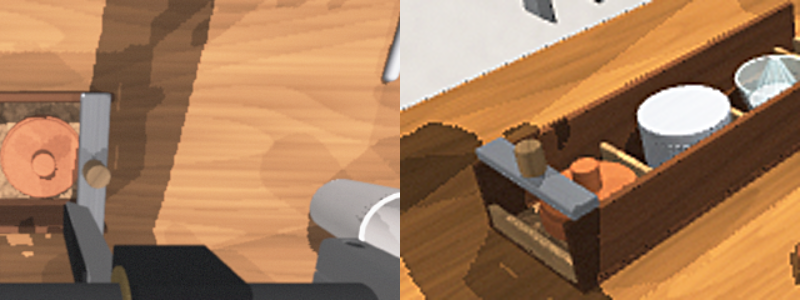

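The bar is at the left end of the rims, with its knob top at y≈0.148 in both views, and the dish is below it. The 22 N reading may be the stop, so I'll regrip and push once more to confirm.

>>> jog_arm([
  [0,0.05,0],
  [0,0.045,0],
  [0,0,-0.04],
  [0,0,-0.05],
  [0,0,-0.05],
  [0,0,-0.03],
  [0,0,-0.0125],
  [0,0,0],
  [0,0,0],
  [0,0,0],
  [0,0,0],
  [0,0,0],
], jaw=[0.5,0.6,0.6,0.6,0.6,0.6,0.6,0.6,0.3,0,0,0], roll=[0,0,0,0,0,0,0,0,0,0,0,0])

```text
time_s: 18.15
tcp_pos: [0.6464, 0.1494, 0.1775]
tcp_rot: [-0.01, 1.0, -0.001, 0.0]
ft_force: [-0.1, -12.3, 0.4]
gripper_width: 0.0203
grip_force: 5.9
```

>>> jog_arm([
  [0,0.003,0],
  [0,0.002,0],
  [0,0,0],
], jaw=[0,0,0], roll=[0,0,0])

```text
time_s: 18.52
tcp_pos: [0.6465, 0.1498, 0.1775]
tcp_rot: [-0.009, 1.0, -0.003, -0.0]
ft_force: [-1.5, -11.8, 3.3]
gripper_width: 0.0197
grip_force: 12.0
```

The bar hits a firm stop at y≈0.150. I release straight and lift away.

>>> jog_arm([
  [0,0,0],
  [0,0,0],
  [0,0,0],
  [0,0,0.02],
  [0,0,0.04],
  [0,0,0.05],
  [0,0,0.05],
  [0,0,0.05],
  [-0.05,0,0.02],
  [-0.05,0,0],
], jaw=[0.25,0.45,0.45,0.45,0.45,0.45,0.45,0.45,0.45,0.45], roll=[0,0,0,0,0,0,0,0,0,0])

```text
time_s: 19.77
tcp_pos: [0.5863, 0.1533, 0.318]
tcp_rot: [-0.009, 1.0, 0.0, 0.002]
ft_force: [-0.9, -0.8, 0.6]
gripper_width: 0.0424
grip_force: 0.0
```

```bash
python3 - <<'E'
from h import *
w=snapshot("wrist");t=snapshot("side");o=get_obs()
print(o["time_s"],o["tcp_pos"],o["ft_force"])
cv2.imwrite("pics/w7.png",np.hstack([cv2.resize(w,(400,300)),cv2.resize(t[160:280,130:290],(400,300),interpolation=cv2.INTER_CUBIC)]))
E
```

```text
19.875 [0.58471004 0.15353828 0.31640547] [-0.35397066 -0.49624576 -0.53922406]
```

View pics/w7.png

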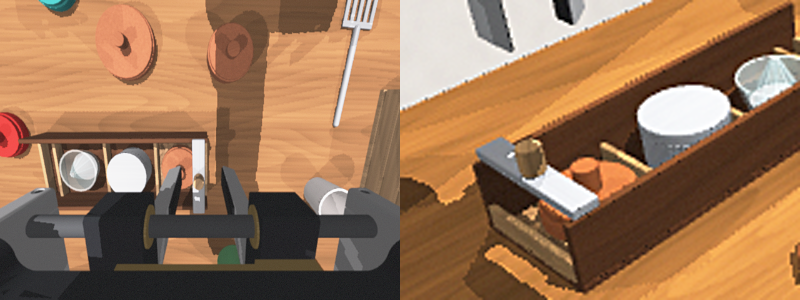

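The final view shows the bar resting at the far end, with its knob at (530,158) in the side half. The dish sits flat beneath it, and the gripper is clear and touching nothing.

```bash
python3 -c "
from cell import sign_off
print(sign_off())"
```

```text
the job is handed in; nothing more can be done
None
```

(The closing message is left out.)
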